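# Lock the lid on the sample mill

## Robot

A 6-joint arm with a two-finger parallel gripper is mounted at the origin on the work surface. World frame = base frame: x ahead of the robot, y to its left, z up, the work surface at z = 0. Lengths are in m, angles in rad, forces in N, time in s.
With the tool pointing down it reaches from about 0.25 to 0.725 m from the base axis. Payload 4 kg.
Tool frame: the origin (TCP) lies midway between the tips of the shut fingers; the grasp point (between the pads) lies 19 mm behind it (bot.grip_point_offset is the distance from the TCP to the grasp point, in m); z points along the fingers, y is the line along which they close (so a half turn about z gives the same grasp; the last joint's range is limited). The gripper opens to 85 mm and grips with 20 to 120 N. Pads are 22 mm wide; open, the fingers measure 114 mm over their backs; the gripper's body (76 mm by 85 mm) begins 54 mm behind the grasp point. The pads swing forward as they close: fully open they stand 13 mm farther back than shut.
Start: joints at [-1.256, 0.241, 0.005, 1.335, 0, 1.571], TCP at [0.155, -0.475, 0.231] pointing down, gripper open.
Joint ranges: [-2.72, 2.72], [-1.05, 1.87], [-1.09, 1.28], [-1.99, 2.15], [-1.42, 1.44], [-3.14, 3.14]. Speed limits (rad/s): [2.79, 2.79, 3.14, 3.14, 3.14, 3.14].

## Interface

Orientations are given as a unit quaternion [x, y, z, w].
In Python, from workcell import bot gives the robot as it stands.
- The arm moves only by the tool step_arm, never from a script. Its argument "targets" is text: rows parted by semicolons, each of 7 numbers parted by spaces: the opening, from -1 (shut) to 1 (fully open), so that 0 is half open, then the shift along the world's x, y, z normalised to -1 to 1, where 1 is 0.5 m, then the turn, a rotation vector about the world's x, y, z normalised to -1 to 1, where 1 is pi/4 rad. In form: gripper x y z wx wy wz; .... A call has 1 to 10 rows; each row is the pose to reach, as a shift and turn from the pose commanded when the call began; what a row does not reach only later rows make up. A row lasts 1/12 s, in which the tool goes at most 41.7 mm and 7.16 degrees, less where a joint would pass 70% of its speed; a pose out of reach is approached as far as the arm can. A call with a number of a shift or a turn outside -1 to 1 is refused whole. A call with a gripper value outside its range is refused whole. The fingers move at their own pace and stop on an object; the grip force is fixed at half the most. Time passes only in rows, so rows that repeat a pose let the fingers close. It gives the time, the measured TCP pose, the force, the opening and the grip force at its end, in the units of the state.
- bot.get_obs(): the state, without advancing time (a new reading comes with each control period).
- bot.camera(name): name is "scene" or "top"; returns the picture (400x640x3 uint8, red, green, blue); there is no depth.
- bot.camera_info(name): a dict with "vertical_fov" (degrees; the focal length in pixels is half the picture's height over the tangent of half this angle, whatever the lens; pixels are square), "cx", "cy" (the principal point, pixels), "D" ([k1, k2, p1, p2, k3] as OpenCV has them; the pictures are not rectified), "pose" (4x4, takes a point from camera to world coordinates). Camera axes: x right, y up, looking along -z (the intrinsics and any distortion apply to the point x, -y, -z); pixel columns grow to the right and rows downward; lengths in m; the calibration is good to about 2 mm. A picture is of the moment at which its call begins. camera_info takes no time and is no camera call.
- bot.job_done(): hands the job in; it is judged then, once.
The state is a dict: "clock": time; "joint_pos": joint angles; "joint_vel": joint speeds; "tau": joint torques, N m; "eef_pos": TCP position; "tool_rot": TCP orientation; "ft_force": force on the tool from outside, world axes, zero at the start; "ft_torque": the same for the moment, N m; "grip_width": finger opening in m; "grasp_force": force on a finger pad.
Only numpy, scipy, OpenCV 4.12 (cv2) and the standard library are available. Lean on these libraries where they do the work, as an engineer would, in place of code of your own. Each camera call takes 0.05 s, during which the arm holds its last target. There are 200 camera calls.

## Task

Close the sample mill: set its lid down level into the bayonet collar on the grinding chamber so that its three side lugs drop through the gaps onto the seal, then turn it clockwise (seen from above) by its handle until the ramps have drawn it fully down and you feel it come up tight against its stops, and let go. The collar can sit a little askew on the mill, so feel for the gaps with a light touch, and neither drop, press hard nor force the lid. Leave the glassware, bottle and jar standing where they are.

Things in the scene. Friction and masses are not known exactly. Their poses are not given: they have to be found in the camera images.
- mill: Bench sample mill, fixed: white housing 195 x 140 mm, 90 mm high, blue control panel facing its own -x, topped by an open steel grinding chamber with a steel bayonet collar (115 mm across) round its mouth. Origin: on the chamber's vertical axis at bench level; housing spans x -110 to +86 mm. The collar is clamped on by hand, up to 20 degrees askew either way, which this pose does not show.
- collar_top (a point): Point on the chamber axis level with the collar's flat top, 144.5 mm above the bench. Seen from above: three flat inward lugs (inner radius 43 mm; collar wall inside 50 mm) parted by three gaps 16 degrees wide, 120 degrees apart. Collar square: gap centres at 90, 210, 330 degrees counter-clockwise from the mill's +x; up to 20 degrees off when askew. Lid resting on the lugs: its origin at 143.5 mm.
- mouth (a point): Point on the chamber axis at the top of the black silicone sealing ring (radius 33 to 40 mm), 130 mm above the bench: where the lid's origin comes to rest once its side lugs are through the gaps (3 degrees of play either way, 1.5 mm all round). The ring springs down: it gives from about 4.5 N on, 1 mm for every 5 N; the lid's own weight does not press it down.
- locked (a point): Point on the chamber axis 127 mm above the bench, where the lid's origin comes when locked (within 0.5 mm). Clockwise from a gap, each collar lug's underside falls 4.5 mm over 41 degrees (at its entry 1.5 mm clear above the seated lid's side lug), runs flat for 8 degrees, then a hard stop: about 52 degrees of turn from mid-gap. Ramps take under 0.5 N m; the stop is stiff and plainly felt.
- lid: Loose lid, 0.2 to 0.33 kg, upright on the bench: aluminium disc 83 mm across, 9 mm thick, lower edge tapered to 77 mm, with three round steel side lugs and a black T-handle along its x axis. Origin: centre of the underside, z up. Side lugs at 90, 210 and 330 degrees counter-clockwise from its +x: any of the three 120-degree positions fits the collar, where lid and gaps line up at equal yaw.
- handle (a point): Centre of the lid's handle bar, 36 mm above the lid's underside: a straight bar along the lid's x, 130 mm long, 14 mm thick (in y), 28 mm tall (22 to 50 mm above the underside), on a central web 46 mm long and 14 mm thick. Take it across its thickness, from above.
- lid_lug (a point): Centre of the outer end of one side lug, the one at the lid's +y: round, 8 mm thick, axis 5 mm above the underside, its rounded end reaching 48.5 mm from the lid's axis. The other two are alike, 120 degrees apart.
- cylinder: Glass measuring cylinder, 202 mm tall, 27 mm tube on a 62 mm foot; bystander. Origin at the centre of its underside.
- reagent: Amber reagent bottle, 72 mm across, 150 mm tall; bystander. Origin at the centre of its underside.
- jar: White plastic jar with a blue cap, 84 mm across, 110 mm tall; bystander. Origin at the centre of its underside.
- beaker: Small glass beaker, 66 mm across the rim, 75 mm tall; bystander. Origin at the centre of its underside.
Things that resemble listed ones, but are neither listed nor needed, are in the scene too. What is shaped like the lid but green or yellow is not meant.

How it is judged:
On the way:
1. the lid is down in the collar, its side lugs through the gaps, resting on the seal (z of lid in the frame of mill below 0.1315 m and horizontal distance between lid and mouth below 0.004 m and angle between lid's own z axis and vertical below 0.05 rad), for 0.1 s.
At the end, for the whole second after the job is handed in: The lid, let go and at rest, is held down by the ramps: its underside at least 2 mm below the level of the free seal (under 127.9 mm above the bench), within 3 mm of the chamber axis, level within about 1 degree (z of lid in the frame of mill between 0.125 and 0.1279 m and horizontal distance between lid and mouth below 0.003 m and angle between lid's own z axis and vertical below 0.02 rad and linear speed of lid below 0.01 m/s and angular speed of lid below 0.05 rad/s); the robot touches nothing.
It fails at once if the lid is dropped, pressed or forced against the mill: over 50 N of contact between them (a properly tight lid bears with about 33 N in all, seal and ramps together) (contact force between lid and mill above 50 N).
It fails at once if a bystander is shifted over 20 mm or tipped (distance of any of cylinder, reagent, jar, beaker from where it was at the start of the episode above 0.02 m or angle between any of cylinder, reagent, jar, beaker's own z axis and vertical above 0.3 rad).
It also fails if it takes over 67 s, if anything falls off the work surface, if the arm or the gripper's body presses on something with over 40 N, if the wrist force passes 120 N, or if a joint passes its speed limit or range.

## Working session

There is one attempt and no reset: what is moved stays moved. The work goes in short steps, Python scripts to look and compute and a tool call to move; the robot and the scene stay as the last step left them, time stands still between calls to the robot, and variables do not carry over. Pictures are saved under pics/ and viewed, at most 10 in all, crops included, and the job is handed in when it is done.

Besides the shell and the picture viewer there is one more tool, called after "Emit:" by a JSON object that holds its "op" and its "data", one argument or row to a line. step_arm: Moves the arm, as the interface text tells. Scaled input: -1 to 1 covers 0.5 m each way for a shift and pi/4 rad each way for a turn. Its arguments: {"type":"object","properties":{"targets":{"type":"string"}},"required":["targets"]}

```bash
mkdir -p pics; cat > h.py <<'E'
import numpy as np, cv2
from workcell import bot
def K(name):
    i=bot.camera_info(name); f=200/np.tan(np.radians(i["vertical_fov"])/2)
    return np.array([[f,0,i["cx"]],[0,f,i["cy"]],[0,0,1]]),np.array(i["D"],float),np.array(i["pose"])
def ray(name,uv):
    k,d,P=K(name); p=cv2.undistortPoints(np.array(uv,float).reshape(-1,1,2),k,d).reshape(-1,2)
    r=np.c_[p[:,0],-p[:,1],-np.ones(len(p))]@P[:3,:3].T
    return P[:3,3],r
def onplane(name,uv,z):
    o,r=ray(name,uv); return o+r*((z-o[2])/r[:,2])[:,None]
def proj(name,X):
    k,d,P=K(name); c=(np.array(X,float).reshape(-1,3)-P[:3,3])@P[:3,:3]
    c=c*[1,-1,-1]; return cv2.projectPoints(c,np.zeros(3),np.zeros(3),k,d)[0].reshape(-1,2)
def snap(name,fn):
    im=bot.camera(name)[:,:,::-1].copy(); cv2.imwrite('pics/'+fn,im); return im
E
python3 - <<'E'
from h import *
for n in("top","scene"):
    snap(n,n+"0.png"); i=bot.camera_info(n); print(n,i["vertical_fov"],i["D"],np.round(i["pose"],3).tolist())
o=bot.get_obs(); print({k:np.round(v,3) for k,v in o.items()})
E
```

```text
top 48.90676667326126 [-0.05792732  0.          0.          0.          0.        ] [[0.006, 0.982, -0.189, 0.358], [-1.0, 0.011, 0.025, -0.007], [0.027, 0.189, 0.982, 1.151], [0.0, 0.0, 0.0, 1.0]]
scene 52.122090277630235 [0.01484468 0.         0.         0.         0.        ] [[-0.854, -0.301, 0.425, 0.898], [0.521, -0.482, 0.705, 0.567], [-0.007, 0.823, 0.568, 0.604], [0.0, 0.0, 0.0, 1.0]]
{'clock': np.float64(0.1), 'joint_pos': array([-1.256,  0.241,  0.004,  1.335,  0.   ,  1.571]), 'joint_vel': array([-0.001, -0.001,  0.003,  0.   , -0.001, -0.002]), 'tau': array([ 0.0000e+00, -3.7314e+01,  2.5301e+01,  1.1000e-02,  0.0000e+00,
        0.0000e+00]), 'eef_pos': array([ 0.155, -0.475,  0.231]), 'tool_rot': array([ 0.988,  0.157, -0.   , -0.001]), 'ft_force': array([-0.005, -0.065, -0.582]), 'ft_torque': array([0.001, 0.007, 0.002]), 'grasp_force': np.float64(0.0), 'grip_width': np.float64(0.085)}
```

View pics/top0.png

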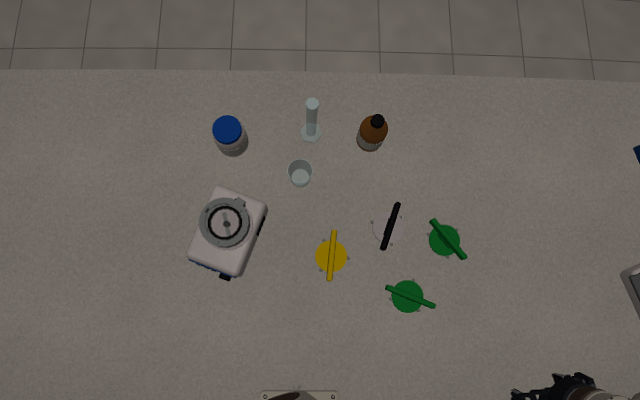

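View pics/scene0.png

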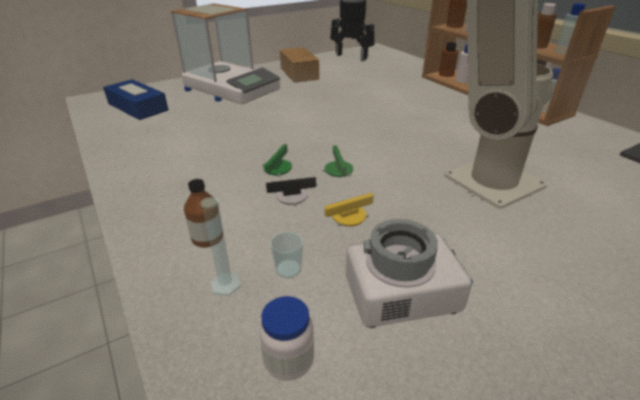

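Lid candidates in the top view: black-handled grey lid (390,226), yellow (331,256), green (444,240) and green (407,296). By the description I choose the black-handled one. The mill's collar is at (225,222). Next, a close crop of both.

```bash
python3 - <<'E'
from h import *
ims=np.mean([bot.camera("top")[:,:,::-1].astype(float) for _ in range(8)],0)
np.save('top.npy',ims); im=ims.astype(np.uint8)
def c(x,y,w,h,s):
    a=cv2.resize(im[y:y+h,x:x+w],None,fx=s,fy=s,interpolation=cv2.INTER_CUBIC).astype(float)
    return np.clip((a-a.min())*1.3*255/(a.max()-a.min()),0,255)
cv2.imwrite('pics/c1.png',np.hstack([c(180,180,100,100,4),c(345,180,100,100,4)]))
# handle
hsv=cv2.cvtColor(im,cv2.COLOR_BGR2HSV); m=(im.max(2)<60).astype(np.uint8); m[:, :360]=0;m[:,420:]=0;m[:190]=0;m[260:]=0
n,l,s,ce=cv2.connectedComponentsWithStats(m); j=1+np.argmax(s[1:,4]); ys,xs=np.nonzero(l==j)
print(s[j],ce[j]); r=cv2.minAreaRect(np.c_[xs,ys].astype(np.float32)); b=cv2.boxPoints(r); print(r,b)
w=onplane("top",[ce[j]],.05)[0]; print('center',w)
P=onplane("top",np.c_[xs,ys],.05)[:,:2]; u,sv,vt=np.linalg.svd(P-P.mean(0)); print(P.mean(0),vt[0],np.degrees(np.arctan2(vt[0,1],vt[0,0])), np.ptp((P-P.mean(0))@vt.T,axis=0))
E
```

```text
[380 202  21  49 333] [389.72672673 225.83483483]
((389.550048828125, 225.85000610351562), (7.273237705230713, 50.596439361572266), 18.43494987487793) [[378.10004 248.70001]
 [394.10004 200.70001]
 [401.00006 203.     ]
 [385.00006 251.     ]]
center [ 0.50280373 -0.22315076  0.05      ]
[ 0.50300664 -0.22323622] [-0.94085606  0.33880655] 160.19582052981724 [0.13062375 0.01846068][ WARN:0@1.523] global loadsave.cpp:1063 imwrite_ Unsupported depth image for selected encoder is fallbacked to CV_8U.
```

View pics/c1.png

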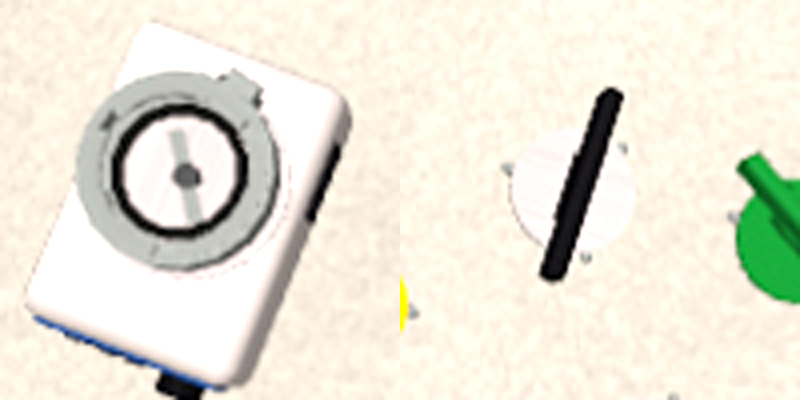

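The crop shows a light disc with a black bar. Its lugs are at crop (505,168), (622,148) and (586,257), with the lone lug on the left (world +y), so the lid's +x points up the image. Next I'll rectify the collar's top plane to find the axis and the gaps.

```bash
python3 - <<'E'
from h import *
top=np.load('top.npy').astype(np.float32)
sc=np.mean([bot.camera("scene")[:,:,::-1].astype(np.float32) for _ in range(6)],0); np.save('sc.npy',sc)
# lugs of lid (top crop pixels)
L=np.array([[505,168],[622,148],[586,257]]); uv=np.c_[345+(L[:,0]-400)/4,180+L[:,1]/4]
P=onplane("top",uv,.006); c=P[:,:2].mean(0); print('lugs',P[:,:2],c,np.degrees(np.arctan2(*(P[:,:2]-c).T[::-1])))
# mill yaw from white housing top z=.09
def near(name,im,xy,z):
    n=320; s=.0005; g=(np.arange(n)-n/2)*s
    X=np.stack(np.meshgrid(xy[0]-g,xy[1]-g,indexing='ij'),-1) # rows: x decreasing, cols: y decreasing
    X=np.concatenate([X,np.full(X.shape[:2]+(1,),z)],-1); q=proj(name,X).reshape(n,n,2).astype(np.float32)
    return cv2.remap(im,q[...,0],q[...,1],cv2.INTER_CUBIC)
c0=onplane("top",[[225.,222]],.1445)[0]; print(c0)
outs=[]
for n,im in(("top",top),("scene",sc)):
    r=near(n,im,c0[:2],.1445); r=np.clip((r-20)*1.5,0,255); r=cv2.resize(r,(400,400)); outs.append(r)
cv2.imwrite('pics/r1.png',np.hstack(outs).astype(np.uint8))
np.save('c0.npy',c0)
E
```

```text
lugs [[ 0.51835842 -0.18293606]
 [ 0.53244615 -0.26116662]
 [ 0.46007325 -0.23531029]] [ 0.50362594 -0.22647099] [  71.30387264  -50.28500182 -168.52728679]
[0.49539082 0.17593905 0.1445    ]
```

View pics/r1.png

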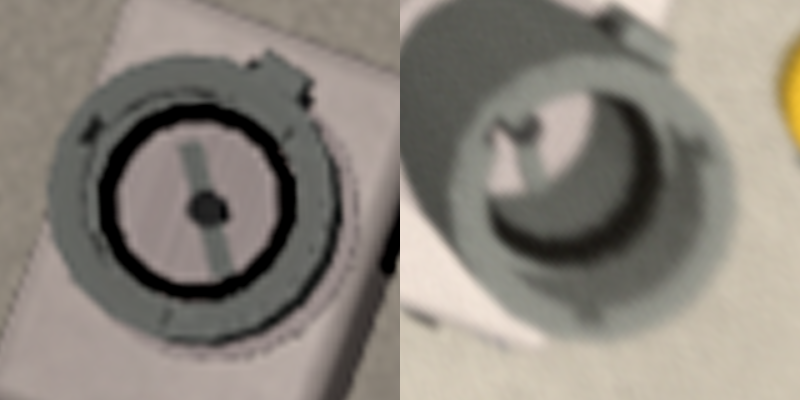

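The rectified views put the collar centre near (192,199). The gaps are at about 55.5° mod 120 in the top view (92,128) and about 56° in the scene view (697,145) and (585,310), with lid yaw about -20°. I'll move toward the lid first and check which way the last joint turns.

Emit:
{"op": "step_arm", "data": {
  "targets": "1 0.07 0.05 0 0 0 0.15; 1 0.14 0.1 0 0 0 0.3; 1 0.21 0.15 0 0 0 0.45; 1 0.28 0.2 0 0 0 0.6; 1 0.35 0.25 0 0 0 0.75; 1 0.42 0.3 0 0 0 0.9; 1 0.49 0.35 0 0 0 1; 1 0.56 0.4 0 0 0 1; 1 0.63 0.45 0 0 0 1; 1 0.7 0.5 0 0 0 1"
}}

```text
clock: 1.63
eef_pos: [0.4954, -0.2317, 0.2315]
tool_rot: [0.852, 0.523, 0.0, 0.0]
ft_force: [-0.0, -0.5, 0.2]
grip_width: 0.0853
grasp_force: 0.0
```

```bash
cat > st.py <<'E'
from h import *
from scipy.spatial.transform import Rotation as R
o=bot.get_obs(); M=R.from_quat(o['tool_rot']).as_matrix()
print(round(float(o['clock']),2),'tcp',np.round(o['eef_pos'],4),'yawY',round(np.degrees(np.arctan2(M[1,1],M[0,1])),2),'tilt',np.round(M[:2,2],4),'F',np.round(o['ft_force'],1),'T',np.round(o['ft_torque'],2),'w',round(float(o['grip_width']),4),'g',round(float(o['grasp_force']),1),'q',np.round(o['joint_pos'],2))
E
python3 st.py
python3 - <<'E'
from h import *
top=np.load('top.npy').astype(np.float32); sc=np.load('sc.npy'); c0=np.load('c0.npy')
# collar circle: edge by grey-vs-housing, sample radial gradient
for name,im in(("top",top),("scene",sc)):
    g=cv2.cvtColor(im,cv2.COLOR_BGR2GRAY); c=np.array([.4958,.1791])
    def samp(c,r,a):
        X=np.c_[c[0]+r*np.cos(a),c[1]+r*np.sin(a),np.full(r.shape,.1445)]; q=proj(name,X).astype(np.float32)
        return cv2.remap(g,q[:,0].reshape(-1,1),q[:,1].reshape(-1,1),cv2.INTER_CUBIC).ravel()
    a=np.radians(np.arange(0,360,2.)); 
    for it in range(6):
        rr=np.arange(.053,.0625,.00025); pr=np.array([samp(c,np.full(a.shape,r),a) for r in rr]); d=np.abs(np.diff(pr,axis=0))
        k=d.argmax(0); re=rr[k]; ok=(d.max(0)>3)&(k>2)&(k<len(rr)-4)
        A=np.c_[np.cos(a),np.sin(a),np.ones(len(a))][ok]; b=re[ok]
        for _ in range(4):
            s=np.linalg.lstsq(A,b,rcond=None)[0]; e=np.abs(A@s-b); A,b=A[e<.0015],b[e<.0015]
        c=c+s[:2]
    print(name,c,s[2],len(b))
    af=np.radians(np.arange(0,120,1.))
    for k in range(3):
        v=np.mean([samp(c,np.full(af.shape,r),af+k*2*np.pi/3) for r in(.045,.0465,.048)],0); print(k,np.round(v[30:90:2]).astype(int))
E
```

```text
1.63 tcp [ 0.4954 -0.2317  0.2315] yawY -26.95 tilt [ 0.0004 -0.0004] F [-0.  -0.5  0.2] T [-0.14 -0.02  0.01] w 0.0853 g 0.0 q [-0.44  0.33  0.13  1.37 -0.    1.6 ]
top [0.49519387 0.1775795 ] 0.05858829728499241 111
0 [72 71 70 71 75 78 80 81 82 81 72 69 71 71 70 67 71 76 78 77 76 75 76 78
 78 80 81 80 77 77]
1 [87 87 87 87 87 88 86 78 75 82 90 92 92 92 91 89 88 88 88 88 89 88 88 88
 88 88 88 88 88 89]
2 [88 88 88 88 88 88 88 88 87 87 88 89 90 91 90 92 90 79 70 75 85 88 88 87
 88 88 87 87 87 87]
scene [0.51489548 0.16530076] 0.05696651398631257 12
0 [ 89  91  93  94  95  97  99 102 106 110 112 112 112 113 113 114 114 113
 115 113 112 110 106  98  85  77  83 101 119 133]
1 [39 41 42 45 48 53 59 64 69 74 78 81 83 82 83 84 84 83 83 82 84 84 84 84
 85 86 85 84 87 89]
2 [147 147 149 150 150 150 150 148 148 148 148 148 148 146 147 147 148 149
 149 149 149 148 147 146 146 146 147 148 149 148]
```

Emit:
{"op": "step_arm", "data": {
  "targets": "1 0 0 0 0 0 0.16; 1 0 0 -0.02 0 0 0.32; 1 0 0 -0.05 0 0 0.48; 1 0 0 -0.08 0 0 0.64; 1 0 0 -0.1 0 0 0.8; 1 -0.002 -0.002 -0.13 0 0 0.95; 1 -0.003 -0.002 -0.16 0 0 1"
}}

```text
clock: 2.22
eef_pos: [0.4926, -0.2344, 0.1509]
tool_rot: [0.586, 0.811, 0.0, 0.0]
ft_force: [0.4, -0.1, 0.0]
grip_width: 0.0855
grasp_force: 0.0
```

Emit:
{"op": "step_arm", "data": {
  "targets": "1 0 0 0 0 0 0.16; 1 0 0 0 0 0 0.32; 1 0 0 0 0 0 0.48; 1 0 0 0 0 0 0.64; 1 0 0 0 0 0 0.8; 1 0 0 0 0 0 0.95; 1 0 0 -0.05 0 0 1; 1 0 0 -0.05 0 0 1"
}}

```text
clock: 2.88
eef_pos: [0.4904, -0.2333, 0.1231]
tool_rot: [0.233, 0.972, 0.001, -0.003]
ft_force: [-0.3, -0.2, -1.0]
grip_width: 0.0854
grasp_force: 0.0
```

Emit:
{"op": "step_arm", "data": {
  "targets": "1 0 0 0 0 0 0.16; 1 0 0 -0.02 0 0 0.16; 1 0 0 -0.02 0 0 0.16; 1 0 0 -0.02 0 0 0.16"
}}

```text
clock: 3.22
eef_pos: [0.4918, -0.234, 0.1157]
tool_rot: [0.173, 0.985, 0.0, -0.001]
ft_force: [0.8, -0.1, 1.1]
grip_width: 0.0855
grasp_force: 0.0
```

```bash
python3 st.py; python3 - <<'E'
from h import *
a=snap("top","t2.png"); b=snap("scene","s2.png")
cv2.imwrite('pics/v2.png',np.hstack([cv2.resize(a[160:290,330:460],(400,400)),cv2.resize(b[100:230,230:360],(400,400))]))
E
```

```text
3.22 tcp [ 0.4918 -0.234   0.1157] yawY 70.07 tilt [-0.0016  0.0007] F [ 0.8 -0.1  1.1] T [-0.01  0.03  0.03] w 0.0855 g 0.0 q [-0.44  0.41 -0.07  1.09 -0.   -0.1 ]
```

View pics/v2.png

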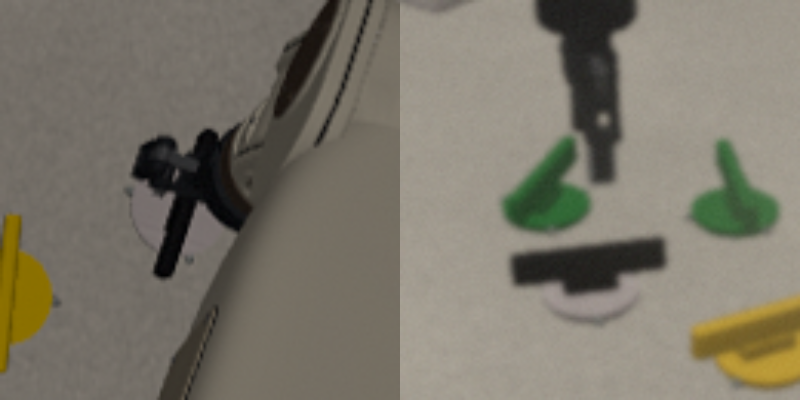

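The gripper is about 12 mm off, on the -x,-y side of the lid, because the earlier shift fell short. In the crop it stands behind the bar, seen at (600,180) against the handle at (590,260). I'll correct and then descend.

Emit:
{"op": "step_arm", "data": {
  "targets": "1 0.023 0.016 0 0 0 0; 1 0.023 0.016 0 0 0 0; 1 0.023 0.016 -0.03 0 0 0; 1 0.023 0.016 -0.06 0 0 0; 1 0.023 0.016 -0.06 0 0 0"
}}

```text
clock: 3.73
eef_pos: [0.5025, -0.2251, 0.0839]
tool_rot: [0.171, 0.985, 0.001, -0.002]
ft_force: [-0.4, -0.2, -0.2]
grip_width: 0.0855
grasp_force: 0.0
```

```bash
python3 st.py
```

```text
3.73 tcp [ 0.5025 -0.2251  0.0839] yawY 70.25 tilt [-0.0041  0.0019] F [-0.4 -0.2 -0.2] T [-0.03  0.03 -0.  ] w 0.0855 g 0.0 q [-0.42  0.45 -0.1   1.03  0.   -0.08]
```

Emit:
{"op": "step_arm", "data": {
  "targets": "1 0.002 -0.002 -0.04 0 0 0; 1 0.002 -0.002 -0.08 0 0 0; 1 0.002 -0.002 -0.115 0 0 0; 1 0.002 -0.002 -0.124 0 0 0; 1 0.002 -0.002 -0.124 0 0 0; 1 0.002 -0.002 -0.124 0 0 0"
}}

```text
clock: 4.23
eef_pos: [0.5055, -0.2274, 0.0251]
tool_rot: [0.172, 0.985, -0.0, 0.0]
ft_force: [0.5, -0.2, -0.3]
grip_width: 0.085
grasp_force: 0.0
```

```bash
python3 st.py
```

```text
4.23 tcp [ 0.5055 -0.2274  0.0251] yawY 70.24 tilt [ 0.0007 -0.0003] F [ 0.5 -0.2 -0.3] T [0.02 0.03 0.04] w 0.085 g 0.0 q [-0.42  0.52 -0.16  0.89 -0.   -0.08]
```

Emit:
{"op": "step_arm", "data": {
  "targets": "1 -0.003 0.003 -0.009 0 0 0; 1 -0.003 0.003 -0.009 0 0 0; -1 -0.003 0.003 -0.009 0 0 0; -1 -0.003 0.003 -0.009 0 0 0; -1 -0.003 0.003 -0.009 0 0 0; -1 -0.003 0.003 -0.009 0 0 0; -1 -0.003 0.003 -0.009 0 0 0; -1 -0.003 0.003 -0.009 0 0 0; -1 -0.003 0.003 -0.009 0 0 0; -1 -0.003 0.003 -0.009 0 0 0"
}}

```text
clock: 5.07
eef_pos: [0.5036, -0.2259, 0.02]
tool_rot: [0.172, 0.985, -0.0, 0.0]
ft_force: [0.0, 0.2, 1.7]
grip_width: 0.0132
grasp_force: 59.0
```

Emit:
{"op": "step_arm", "data": {
  "targets": "-1 0 0 0 0 0 0; -1 0 0 0 0 0 0; -1 0 0 0 0 0 0"
}}

```text
clock: 5.32
eef_pos: [0.5036, -0.2259, 0.02]
tool_rot: [0.172, 0.985, -0.0, 0.0]
ft_force: [0.1, 0.3, 2.7]
grip_width: 0.0133
grasp_force: 59.1
```

```bash
python3 st.py
```

```text
5.32 tcp [ 0.5036 -0.2259  0.02  ] yawY 70.23 tilt [ 0.0005 -0.0003] F [0.1 0.3 2.7] T [-0.01  0.03 -0.02] w 0.0133 g 59.1 q [-0.42  0.52 -0.17  0.88 -0.   -0.08]
```

Emit:
{"op": "step_arm", "data": {
  "targets": "-1 0 0 0.02 0 0 0; -1 0 0 0.08 0 0 0; -1 0 0 0.15 0 0 0; -1 0 0 0.22 0 0 0; -1 0 0 0.3 0 0 0; -1 0 0 0.36 0 0 0; -1 0 0 0.38 0 0 0; -1 0 0 0.38 0 0 0"
}}

```text
clock: 5.98
eef_pos: [0.5049, -0.2264, 0.2131]
tool_rot: [0.172, 0.985, -0.001, 0.003]
ft_force: [1.1, 0.0, -3.1]
grip_width: 0.0131
grasp_force: 58.7
```

```bash
python3 st.py
```

```text
5.98 tcp [ 0.5049 -0.2264  0.2131] yawY 70.24 tilt [ 0.0057 -0.0025] F [ 1.1  0.  -3.1] T [-0.    0.01  0.01] w 0.0131 g 58.7 q [-0.42  0.35  0.11  1.32  0.   -0.08]
```

Emit:
{"op": "step_arm", "data": {
  "targets": "-1 0 0.06 0 0 0 -0.05; -1 0 0.12 0 0 0 -0.1; -1 0 0.19 0 0 0 -0.15; -1 0 0.26 0 0 0 -0.2; -1 0 0.33 0 0 0 -0.25; -1 0 0.4 0 0 0 -0.3; -1 0 0.47 0 0 0 -0.316; -1 0 0.53 0 0 0 -0.316; -1 0 0.58 0 0 0 -0.316; -1 0 0.58 0 0 0 -0.316"
}}

```text
clock: 6.82
eef_pos: [0.5013, 0.0685, 0.2066]
tool_rot: [0.289, 0.957, -0.0, -0.003]
ft_force: [-0.2, -0.9, -1.5]
grip_width: 0.0134
grasp_force: 59.1
```

```bash
python3 st.py
```

```text
6.82 tcp [0.5013 0.0685 0.2066] yawY 56.35 tilt [-0.0059  0.0016] F [-0.2 -0.9 -1.5] T [ 0.03  0.01 -0.05] w 0.0134 g 59.1 q [ 0.13  0.27 -0.02  1.29  0.    0.72]
```

Emit:
{"op": "step_arm", "data": {
  "targets": "-1 -0.003 0.06 0.01 0 0 0; -1 -0.006 0.12 0.01 0 0 0; -1 -0.01 0.18 0.01 0 0 0; -1 -0.01 0.22 0.01 0 0 0; -1 -0.01 0.22 0.01 0 0 0; -1 -0.01 0.22 0.01 0 0 0; -1 -0.01 0.22 0.01 0 0 0; -1 -0.01 0.22 0.01 0 0 0"
}}

```text
clock: 7.48
eef_pos: [0.4978, 0.1729, 0.2136]
tool_rot: [0.293, 0.956, -0.001, -0.001]
ft_force: [-0.3, -0.2, -2.5]
grip_width: 0.0133
grasp_force: 59.5
```

```bash
python3 st.py; python3 - <<'E'
from h import *
a=snap("top","t3.png"); b=snap("scene","s3.png")
cv2.imwrite('pics/v3.png',np.hstack([cv2.resize(a[165:295,165:295],(400,400),interpolation=2),cv2.resize(b[180:310,340:470],(400,400),interpolation=2)]))
E
```

```text
7.48 tcp [0.4978 0.1729 0.2136] yawY 55.93 tilt [-0.0023 -0.0012] F [-0.3 -0.2 -2.5] T [-0.    0.01 -0.  ] w 0.0133 g 59.5 q [ 0.33  0.3   0.04  1.31 -0.    0.93]
```

View pics/v3.png

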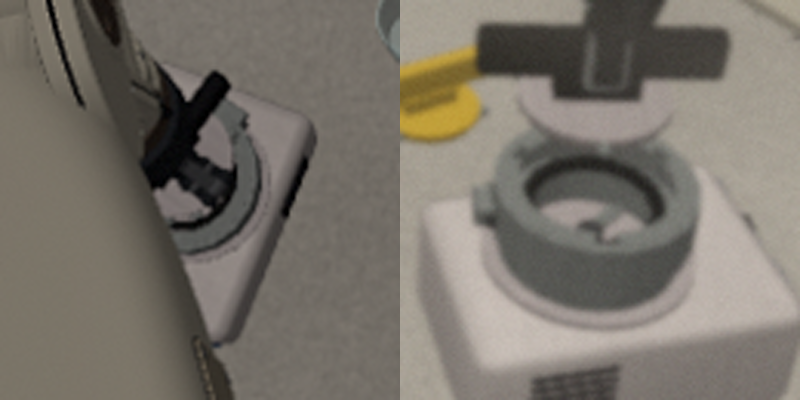

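The scene crop shows the lid level over the collar, with bar ends at crop (480,45) and (727,52). I'll get the in-hand offset along the bar from those, and a better collar centre.

```bash
python3 - <<'E'
from h import *
o=bot.get_obs(); t=o['eef_pos']; a=np.radians(55.93-90); u=np.array([np.cos(a),np.sin(a),0]); n=np.array([-u[1],u[0],0])
b=cv2.imread('pics/s3.png'); g=cv2.cvtColor(b,cv2.COLOR_BGR2GRAY)
hs=cv2.cvtColor(b,cv2.COLOR_BGR2HSV)
m=((b.max(2)<78)).astype(np.uint8)
for row in (193,195,197,199): 
    xs=np.nonzero(m[row,355:460])[0]+355
    # subpixel: threshold crossing
    O,r=ray("scene",[[xs.min()-.5,row],[xs.max()+.5,row]])
    p0=t+n*.007
    s=((p0-O)@n)/(r@n); X=O+r*s[:,None]; print(row,xs.min(),xs.max(),np.round((X-t)@u,4),np.round(X[:,2],4))
sc=np.load('sc.npy'); g=cv2.cvtColor(sc,cv2.COLOR_BGR2GRAY); top=np.load('top.npy').astype(np.float32); gt=cv2.cvtColor(top,cv2.COLOR_BGR2GRAY)
# seal ring (dark) z=.13, r 33..40 : inner edge of black annulus vs light interior in the top view
for name,G,z,rr,sgn in(("top",gt,.130,np.arange(.028,.037,.0002),-1),("scene",g,.1445,np.arange(.052,.062,.0002),1)):
    c=np.array([.4958,.1787]); A=np.radians(np.arange(0,360,3.))
    for it in range(5):
        pr=[]
        for r in rr:
            q=proj(name,np.c_[c[0]+r*np.cos(A),c[1]+r*np.sin(A),np.full(A.shape,z)]).astype(np.float32); pr.append(cv2.remap(G,q[:,:1],q[:,1:],1).ravel())
        d=sgn*np.diff(np.array(pr),axis=0); k=d.argmax(0); ok=(d.max(0)>1)&(k>1)&(k<len(rr)-4)
        M=np.c_[np.cos(A),np.sin(A),np.ones(len(A))][ok]; v=rr[k][ok]
        for _ in range(4):
            s=np.linalg.lstsq(M,v,rcond=None)[0]; e=abs(M@s-v)<.001; M,v=M[e],v[e]
        c=c+s[:2]
    print(name,c,s[2],len(v))
E
```

```text
193 366 445 [ 0.0654 -0.0598] [0.2401 0.2432]
195 366 445 [ 0.0652 -0.0604] [0.2363 0.2394]
197 366 444 [ 0.065  -0.0595] [0.2324 0.2355]
199 365 444 [ 0.0664 -0.0601] [0.2285 0.2317]
top [0.49647264 0.17968545] 0.03329809182382702 101
scene [0.49876902 0.181181  ] 0.05830665413284094 27
```

Emit:
{"op": "step_arm", "data": {
  "targets": "-1 -0.005 0.014 -0.02 0 0 0; -1 -0.005 0.014 -0.05 0 0 0; -1 -0.005 0.014 -0.075 0 0 0; -1 -0.005 0.014 -0.086 0 0 0; -1 -0.005 0.014 -0.086 0 0 0; -1 -0.005 0.014 -0.086 0 0 0; -1 -0.005 0.014 -0.086 0 0 0; -1 -0.005 0.014 -0.086 0 0 0"
}}

```text
clock: 8.25
eef_pos: [0.4965, 0.1815, 0.1727]
tool_rot: [0.292, 0.956, 0.001, 0.001]
ft_force: [-0.2, 0.6, -2.0]
grip_width: 0.0132
grasp_force: 59.5
```

```bash
python3 st.py
```

```text
8.25 tcp [0.4965 0.1815 0.1727] yawY 56.01 tilt [0.0017 0.0007] F [-0.2  0.6 -2. ] T [-0.  0.  0.] w 0.0132 g 59.5 q [ 0.35  0.33 -0.03  1.21  0.    0.94]
```

Emit:
{"op": "step_arm", "data": {
  "targets": "-1 -0.002 -0.003 -0.004 0 0 0; -1 -0.002 -0.003 -0.008 0 0 0; -1 -0.002 -0.003 -0.012 0 0 0; -1 -0.002 -0.003 -0.014 0 0 0; -1 -0.002 -0.003 -0.014 0 0 0"
}}

```text
clock: 8.67
eef_pos: [0.4946, 0.1797, 0.1644]
tool_rot: [0.292, 0.956, -0.0, -0.0]
ft_force: [0.3, -0.5, -2.8]
grip_width: 0.013
grasp_force: 59.5
```

```bash
python3 st.py
```

```text
8.67 tcp [0.4946 0.1797 0.1644] yawY 56.01 tilt [-0.0006 -0.0002] F [ 0.3 -0.5 -2.8] T [0.02 0.01 0.03] w 0.013 g 59.5 q [ 0.35  0.33 -0.05  1.19  0.    0.94]
```

Emit:
{"op": "step_arm", "data": {
  "targets": "-1 0 0 -0.002 0 0 0; -1 0 0 -0.004 0 0 0; -1 0 0 -0.004 0 0 0"
}}

```text
clock: 8.92
eef_pos: [0.4948, 0.1797, 0.1626]
tool_rot: [0.292, 0.956, -0.0, -0.0]
ft_force: [0.6, -0.5, -2.2]
grip_width: 0.0132
grasp_force: 59.5
```

Emit:
{"op": "step_arm", "data": {
  "targets": "-1 0 0 -0.002 0 0 0; -1 0 0 -0.003 0 0 0; -1 0 0 -0.003 0 0 0"
}}

```text
clock: 9.17
eef_pos: [0.4948, 0.1797, 0.1612]
tool_rot: [0.292, 0.956, -0.0, -0.0]
ft_force: [0.3, 0.2, -2.5]
grip_width: 0.0133
grasp_force: 59.5
```

```bash
python3 st.py
```

```text
9.17 tcp [0.4948 0.1797 0.1612] yawY 56.02 tilt [-0.0002 -0.0001] F [ 0.3  0.2 -2.5] T [0.04 0.01 0.  ] w 0.0133 g 59.5 q [ 0.35  0.33 -0.06  1.18 -0.    0.94]
```

Emit:
{"op": "step_arm", "data": {
  "targets": "-1 0 0 -0.002 0 0 0; -1 0 0 -0.004 0 0 0; -1 0 0 -0.004 0 0 0"
}}

```text
clock: 9.42
eef_pos: [0.4947, 0.1797, 0.159]
tool_rot: [0.292, 0.956, -0.0, -0.0]
ft_force: [-0.3, 0.2, -3.2]
grip_width: 0.013
grasp_force: 59.5
```

Emit:
{"op": "step_arm", "data": {
  "targets": "-1 0 0 -0.002 0 0 0; -1 0 0 -0.004 0 0 0; -1 0 0 -0.004 0 0 0"
}}

```text
clock: 9.67
eef_pos: [0.4947, 0.1797, 0.1571]
tool_rot: [0.292, 0.956, -0.0, -0.0]
ft_force: [-0.4, -0.1, -2.0]
grip_width: 0.0127
grasp_force: 59.5
```

```bash
python3 st.py
```

```text
9.67 tcp [0.4947 0.1797 0.1571] yawY 56.02 tilt [-0.0004 -0.0002] F [-0.4 -0.1 -2. ] T [-0.07  0.01 -0.01] w 0.0127 g 59.5 q [ 0.35  0.34 -0.06  1.17 -0.    0.94]
```

Emit:
{"op": "step_arm", "data": {
  "targets": "-1 0 0 -0.003 0 0 0; -1 0 0 -0.006 0 0 0; -1 0 0 -0.008 0 0 0; -1 0 0 -0.008 0 0 0"
}}

```text
clock: 10.0
eef_pos: [0.4947, 0.1797, 0.153]
tool_rot: [0.292, 0.956, -0.0, -0.0]
ft_force: [0.7, -0.6, -2.5]
grip_width: 0.0128
grasp_force: 59.5
```

Emit:
{"op": "step_arm", "data": {
  "targets": "-1 0 0 -0.002 0 0 0; -1 0 0 -0.003 0 0 0; -1 0 0 -0.003 0 0 0"
}}

```text
clock: 10.25
eef_pos: [0.4948, 0.1798, 0.1517]
tool_rot: [0.292, 0.956, -0.0, -0.0]
ft_force: [-0.5, -0.7, -2.8]
grip_width: 0.0129
grasp_force: 59.4
```

Emit:
{"op": "step_arm", "data": {
  "targets": "-1 0 0 -0.001 0 0 0; -1 0 0 -0.002 0 0 0; -1 0 0 -0.002 0 0 0"
}}

```text
clock: 10.5
eef_pos: [0.4948, 0.1797, 0.1507]
tool_rot: [0.292, 0.956, -0.0, -0.0]
ft_force: [0.1, -0.2, -2.4]
grip_width: 0.0131
grasp_force: 59.5
```

```bash
python3 st.py
```

```text
10.5 tcp [0.4948 0.1797 0.1507] yawY 56.02 tilt [-0.0001 -0.    ] F [ 0.1 -0.2 -2.4] T [0.03 0.01 0.04] w 0.0131 g 59.5 q [ 0.35  0.34 -0.07  1.16 -0.    0.94]
```

Emit:
{"op": "step_arm", "data": {
  "targets": "-1 0 0 -0.001 0 0 0; -1 0 0 -0.001 0 0 0; -1 0 0 -0.001 0 0 0"
}}

```text
clock: 10.75
eef_pos: [0.4948, 0.1797, 0.1503]
tool_rot: [0.292, 0.956, -0.0, -0.0]
ft_force: [0.2, -0.6, -1.9]
grip_width: 0.0132
grasp_force: 59.5
```

Emit:
{"op": "step_arm", "data": {
  "targets": "-1 0 0 -0.001 0 0 0; -1 0 0 -0.001 0 0 0; -1 0 0 -0.001 0 0 0"
}}

```text
clock: 11.0
eef_pos: [0.495, 0.1798, 0.15]
tool_rot: [0.292, 0.956, 0.0, 0.0]
ft_force: [-0.6, 0.3, -0.8]
grip_width: 0.013
grasp_force: 59.7
```

```bash
python3 st.py
```

```text
11.0 tcp [0.495  0.1798 0.15  ] yawY 56.01 tilt [0.0005 0.0002] F [-0.6  0.3 -0.8] T [ 0.01  0.02 -0.01] w 0.013 g 59.7 q [ 0.35  0.34 -0.07  1.15  0.    0.94]
```

Seated on the seal: the wrist load has fallen to 0.8 N at the right height. Now turning clockwise in stages, following the ramp down.

Emit:
{"op": "step_arm", "data": {
  "targets": "-1 0 0 0 0 0 -0.06; -1 0 0 0 0 0 -0.12; -1 0 0 0 0 0 -0.18; -1 0 0 0 0 0 -0.24; -1 0 0 -0.0005 0 0 -0.3; -1 0 0 -0.0005 0 0 -0.3"
}}

```text
clock: 11.5
eef_pos: [0.4953, 0.1799, 0.1501]
tool_rot: [0.403, 0.915, 0.0, 0.0]
ft_force: [-0.8, -1.0, 0.3]
grip_width: 0.0131
grasp_force: 59.9
```

```bash
python3 st.py
```

```text
11.5 tcp [0.4953 0.1799 0.1501] yawY 42.47 tilt [0.0011 0.0004] F [-0.8 -1.   0.3] T [ 0.02  0.01 -0.01] w 0.0131 g 59.9 q [ 0.35  0.34 -0.07  1.15  0.    1.18]
```

Emit:
{"op": "step_arm", "data": {
  "targets": "-1 0 0 -0.001 0 0 -0.05; -1 0 0 -0.001 0 0 -0.1; -1 0 0 -0.002 0 0 -0.15; -1 0 0 -0.002 0 0 -0.2; -1 0 0 -0.002 0 0 -0.2"
}}

```text
clock: 11.92
eef_pos: [0.4957, 0.1801, 0.1497]
tool_rot: [0.473, 0.881, 0.001, 0.001]
ft_force: [0.3, -0.2, 3.8]
grip_width: 0.0128
grasp_force: 60.4
```

```bash
python3 st.py
```

```text
11.92 tcp [0.4957 0.1801 0.1497] yawY 33.54 tilt [0.0024 0.0009] F [ 0.3 -0.2  3.8] T [-0.03  0.07 -0.03] w 0.0128 g 60.4 q [ 0.35  0.34 -0.07  1.15 -0.    1.33]
```

Emit:
{"op": "step_arm", "data": {
  "targets": "-1 0 0 -0.001 0 0 -0.05; -1 0 0 -0.002 0 0 -0.1; -1 0 0 -0.003 0 0 -0.15; -1 0 0 -0.003 0 0 -0.2; -1 0 0 -0.003 0 0 -0.2"
}}

```text
clock: 12.33
eef_pos: [0.4962, 0.1802, 0.1489]
tool_rot: [0.541, 0.841, 0.002, 0.001]
ft_force: [1.2, 1.3, 6.8]
grip_width: 0.0132
grasp_force: 60.9
```

```bash
python3 st.py
```

```text
12.33 tcp [0.4962 0.1802 0.1489] yawY 24.56 tilt [0.0038 0.0014] F [1.2 1.3 6.8] T [-0.09  0.19 -0.11] w 0.0132 g 60.9 q [ 0.35  0.34 -0.08  1.15  0.    1.49]
```

Emit:
{"op": "step_arm", "data": {
  "targets": "-1 0 0 -0.001 0 0 -0.05; -1 0 0 -0.002 0 0 -0.1; -1 0 0 -0.003 0 0 -0.15; -1 0 0 -0.003 0 0 -0.2; -1 0 0 -0.003 0 0 -0.2"
}}

```text
clock: 12.75
eef_pos: [0.4966, 0.1804, 0.1479]
tool_rot: [0.605, 0.796, 0.002, 0.001]
ft_force: [-0.4, -0.2, 10.0]
grip_width: 0.0129
grasp_force: 61.2
```

```bash
python3 st.py
```

```text
12.75 tcp [0.4966 0.1804 0.1479] yawY 15.57 tilt [0.0049 0.0018] F [-0.4 -0.2 10. ] T [-0.08  0.21 -0.04] w 0.0129 g 61.2 q [ 0.35  0.34 -0.08  1.14  0.    1.65]
```

Emit:
{"op": "step_arm", "data": {
  "targets": "-1 0 0 -0.001 0 0 -0.04; -1 0 0 -0.002 0 0 -0.08; -1 0 0 -0.002 0 0 -0.12; -1 0 0 -0.002 0 0 -0.12"
}}

```text
clock: 13.08
eef_pos: [0.4969, 0.1806, 0.1474]
tool_rot: [0.642, 0.767, 0.003, 0.002]
ft_force: [0.2, 0.0, 11.2]
grip_width: 0.0132
grasp_force: 61.5
```

```bash
python3 st.py
```

```text
13.08 tcp [0.4969 0.1806 0.1474] yawY 10.19 tilt [0.0057 0.0021] F [ 0.2  0.  11.2] T [-0.08  0.27 -0.01] w 0.0132 g 61.5 q [ 0.35  0.34 -0.08  1.14  0.    1.74]
```

Emit:
{"op": "step_arm", "data": {
  "targets": "-1 0 0 0 0 0 -0.03; -1 0 0 0 0 0 -0.06; -1 0 0 0 0 0 -0.09; -1 0 0 0 0 0 -0.09"
}}

```text
clock: 13.42
eef_pos: [0.4965, 0.1805, 0.1472]
tool_rot: [0.668, 0.744, 0.002, 0.001]
ft_force: [-0.1, 0.0, 10.4]
grip_width: 0.0132
grasp_force: 61.4
```

```bash
python3 st.py
```

```text
13.42 tcp [0.4965 0.1805 0.1472] yawY 6.17 tilt [0.0049 0.0019] F [-0.1  0.  10.4] T [-0.11  0.48  0.16] w 0.0132 g 61.4 q [ 0.35  0.34 -0.08  1.14  0.    1.81]
```

Emit:
{"op": "step_arm", "data": {
  "targets": "-1 0 0 0 0 0 -0.02; -1 0 0 0 0 0 -0.04; -1 0 0 0 0 0 -0.04"
}}

```text
clock: 13.67
eef_pos: [0.4958, 0.18, 0.1472]
tool_rot: [0.679, 0.734, 0.002, 0.001]
ft_force: [-2.7, -2.0, 13.1]
grip_width: 0.0131
grasp_force: 61.7
```

```bash
python3 st.py
```

```text
13.67 tcp [0.4958 0.18   0.1472] yawY 4.43 tilt [0.0037 0.001 ] F [-2.7 -2.  13.1] T [-0.34  0.71  0.51] w 0.0131 g 61.7 q [ 0.35  0.34 -0.08  1.14 -0.    1.84]
```

Emit:
{"op": "step_arm", "data": {
  "targets": "-1 0 0 0 0 0 -0.02; -1 0 0 0 0 0 -0.04; -1 0 0 0 0 0 -0.04; -1 0 0 0 0 0 -0.04"
}}

```text
clock: 14.0
eef_pos: [0.4959, 0.18, 0.1472]
tool_rot: [0.69, 0.724, 0.002, 0.001]
ft_force: [-2.8, -1.1, 12.7]
grip_width: 0.0131
grasp_force: 66.1
```

```bash
python3 st.py
```

```text
14.0 tcp [0.4959 0.18   0.1472] yawY 2.77 tilt [0.0039 0.0006] F [-2.8 -1.1 12.7] T [-0.45  0.69  1.14] w 0.0131 g 66.1 q [ 0.35  0.34 -0.08  1.14 -0.    1.87]
```

Torque has jumped to 1.1 N m at about 53° of turn, with the lid at about 127.2 mm, so it is against the stop. I'll ease the wrist load, then let go.

Emit:
{"op": "step_arm", "data": {
  "targets": "-1 0 0 0.002 0 0 0.01; -1 0 0 0.004 0 0 0.02; -1 0 0 0.005 0 0 0.025; -1 0 0 0.005 0 0 0.025"
}}

```text
clock: 14.33
eef_pos: [0.4957, 0.18, 0.1474]
tool_rot: [0.684, 0.729, 0.001, 0.001]
ft_force: [2.5, 0.4, 2.7]
grip_width: 0.0129
grasp_force: 60.9
```

```bash
python3 st.py
```

```text
14.33 tcp [0.4957 0.18   0.1474] yawY 3.66 tilt [0.0019 0.0003] F [2.5 0.4 2.7] T [-0.06 -0.5   0.66] w 0.0129 g 60.9 q [ 0.35  0.34 -0.08  1.15 -0.    1.86]
```

Emit:
{"op": "step_arm", "data": {
  "targets": "-0.3 0 0 0.001 0 0 0.01; -0.3 0 0 0.001 0 0 0.01; -0.3 0 0 0.001 0 0 0.01; -0.3 0 0 0.001 0 0 0.01; -0.3 0 0 0.001 0 0 0.01; -0.3 0 0 0.001 0 0 0.01"
}}

```text
clock: 14.83
eef_pos: [0.4946, 0.1797, 0.1473]
tool_rot: [0.682, 0.732, -0.0, -0.0]
ft_force: [-0.1, 1.2, -0.7]
grip_width: 0.0301
grasp_force: 0.0
```

```bash
python3 st.py
```

```text
14.83 tcp [0.4946 0.1797 0.1473] yawY 4.03 tilt [-0.0007 -0.0002] F [-0.1  1.2 -0.7] T [ 0.02  0.01 -0.02] w 0.0301 g 0.0 q [ 0.35  0.34 -0.08  1.15  0.    1.85]
```

Emit:
{"op": "step_arm", "data": {
  "targets": "-0.3 0 0 0.02 0 0 0; -0.3 0 0 0.05 0 0 0; -0.3 0 0 0.1 0 0 0; -0.3 0 0 0.16 0 0 0; -0.3 0 0 0.22 0 0 0; -0.3 0 -0.04 0.25 0 0 0; -0.3 0 -0.1 0.25 0 0 0; -0.3 0 -0.16 0.25 0 0 0; -0.3 0 -0.22 0.25 0 0 0; -0.3 0 -0.26 0.25 0 0 0"
}}

```text
clock: 15.67
eef_pos: [0.4947, 0.0477, 0.2738]
tool_rot: [0.682, 0.731, 0.0, 0.001]
ft_force: [-0.5, -0.2, -1.0]
grip_width: 0.0299
grasp_force: 0.0
```

Emit:
{"op": "step_arm", "data": {
  "targets": "-0.3 -0.05 -0.06 0 0 0 0; -0.3 -0.1 -0.12 0 0 0 0; -0.3 -0.15 -0.18 0 0 0 0; -0.3 -0.15 -0.24 0 0 0 0; -0.3 -0.15 -0.24 0 0 0 0"
}}

```text
clock: 16.08
eef_pos: [0.4187, -0.0741, 0.2738]
tool_rot: [0.684, 0.73, -0.0, 0.001]
ft_force: [0.7, 0.3, 0.1]
grip_width: 0.0299
grasp_force: 0.0
```

```bash
python3 st.py; python3 - <<'E'
from h import *
a=snap("top","t4.png"); b=snap("scene","s4.png")
cv2.imwrite('pics/v4.png',np.hstack([cv2.resize(a[165:295,165:295],(400,400),interpolation=2),cv2.resize(b[180:310,340:470],(400,400),interpolation=2)]))
m=(a.max(2)<50).astype(np.uint8); m[:,:180]=0; m[:,250:]=0; m[:185]=0; m[260:]=0
n,l,s,ce=cv2.connectedComponentsWithStats(m); j=1+np.argmax(s[1:,4]); ys,xs=np.nonzero(l==j)
P=onplane("top",np.c_[xs,ys],.177)[:,:2]; u,sv,vt=np.linalg.svd(P-P.mean(0)); print(P.mean(0),np.degrees(np.arctan2(vt[0,1],vt[0,0]))%180,np.ptp((P-P.mean(0))@vt.T,axis=0))
E
```

```text
16.08 tcp [ 0.4187 -0.0741  0.2738] yawY 3.7 tilt [ 0.0017 -0.0023] F [0.7 0.3 0.1] T [ 0.02  0.   -0.01] w 0.0299 g 0.0 q [-0.17  0.07 -0.08  1.41 -0.    1.33]
[0.4924751  0.17444514] 89.48237674943728 [0.12553488 0.06528697]
```

View pics/v4.png

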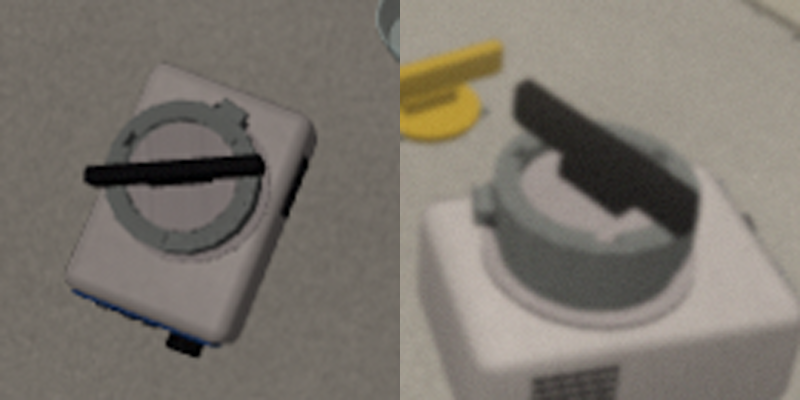

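The lid sits level in the collar, with its bar at about -86.7°, which is about 52° of turn from entry. Nothing is touching it and the bystander visible in the crop, the beaker, is where it was. Handing in.

```bash
python3 - <<'E'
from h import *
print(bot.job_done())
E
```

```text
the job is handed in; nothing more can be done
None
```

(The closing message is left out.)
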